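# Press the plugs of a flange cover home crosswise

## Robot

A 6-joint arm with a two-finger parallel gripper is mounted at the origin on the work surface. World frame = base frame: x ahead of the robot, y to its left, z up, the work surface at z = 0. Lengths are in mm, angles in rad, forces in N, time in s.
With the tool pointing down it reaches from about 275 to 825 mm from the base axis. Payload 4.9 kg.
Tool frame: the origin (TCP) lies at the very end of the fingers, on their centre line; the grasp point (between the pads) lies 19 mm behind it; z points along the fingers, y is the line along which they close (so a half turn about z gives the same grasp; the last joint's range is limited). The gripper opens to 85 mm and grips with 20 to 120 N. Pads are 22 mm wide; open, the fingers measure 114 mm over their backs; the gripper's body (76 mm by 85 mm) begins 54 mm behind the grasp point. The pads swing forward as they close: fully open they stand 13 mm farther back than shut.
Start: joints at [1.059, 0.326, -0.193, 1.052, 0, 1.437], TCP at [202.878, 511.233, 231.281] pointing down, gripper open.
Joint ranges: [-2.65, 2.65], [-0.97, 1.79], [-1.3, 1.35], [-1.93, 2.1], [-1.47, 1.37], [-3.14, 3.14]. Speed limits (rad/s): [2.57, 2.57, 3.14, 3.14, 3.14, 3.14].

## Interface

Orientations are given as [roll, pitch, yaw] about the fixed x, y, z axes, in that order (R = Rz(yaw) Ry(pitch) Rx(roll)).
In Python, from bench import bot, solve_ik, imaging gives the robot as it stands. Calls block until the motion is done:
- bot.move_ptp(position, orientation): joint-space move of the TCP to a pose.
- bot.movel(position, rot=None, max_speed=150, threshold=None): straight line of the TCP; rot=None keeps the orientation; max_speed is the mean speed in mm/s. With threshold (N) it stops when the force on the tool has changed by that much, and returns True; else False.
- bot.move_j(angles): joint-space move.
- bot.grip(opening, effort=None): opening from 0.0 (shut) to 1.0 (fully open); effort is the grip in N (None keeps the last); returns when the fingers have stopped.
- bot.dwell(seconds).
- solve_ik(position, orientation): joint angles nearest the present ones, or None.
- bot.get_state(): the state.
- imaging.capture(name): name is "side" or "top" or "wrist"; returns the picture (420x560x3 uint8, blue, green, red); there is no depth.
- imaging.camera_model(name): a dict with "K" (3x3 intrinsics, pixels), "position" and "rotation" of the camera in the world. Camera axes: x right, y up, looking along -z (the intrinsics and any distortion apply to the point x, -y, -z); pixel columns grow to the right and rows downward; lengths in mm; the calibration is good to about 2 mm. The wrist camera is an equidistant fisheye: a pixel r from the principal point sees the ray r / f radians off the axis. A picture is of the moment at which its call begins: read the wrist's pose just before it. camera_model takes no time and is no camera call; for the wrist camera it gives the pose at the moment of the call.
A pose or a line that the arm cannot do raises bot.IKError and nothing moves.
- bot.sign_off(): hands the job in; it is judged then, once.
The state is a dict: "t": time; "qpos": joint angles; "joint_velocities": joint speeds; "effort": joint torques, N m; "tcp_pos": TCP position; "orientation": TCP orientation; "contact_force": force on the tool from outside, world axes, zero at the start; "wrist_torque": the same for the moment, N m; "opening": opening from 0.0 (shut) to 1.0 (fully open); "gripper_force": force on a finger pad.
Only numpy, scipy, OpenCV 4.12 (cv2) and the standard library are available. Lean on these libraries where they do the work, as an engineer would, in place of code of your own. Each camera call takes 0.05 s, during which the arm holds its last target. There are 200 camera calls.

## Task

The red protective cover on the gold flange collar is held by four white push plugs that still stand proud. With the fingertips, gently press each plug straight down until its head sits fully home on the cover, crosswise so that the cover seats square: first the plug beside the pull tab, next the one straight across from it, then the other two in either order. Only press: do not lift, tip or shove the collar, and leave the bit rack, driver, acrylic cube and socket alone.

Things in the scene. Friction and masses are not known exactly. Their poses are not given: they have to be found in the camera images.
- collar: gold flange collar, loose on the granite, 0.6 to 0.9 kg, hub 84 mm across, 36 high; flange 130 mm across, 12 thick; on it a red cover 120 mm across, 4 thick, flat top 52 mm above the bench, whose foam liner gives 1 mm at 15 N; pull tab 22 mm wide reaching 97 mm from the centre. Origin: centre of the underside; z up; x points to the pull tab, y to the left of that. Any yaw
- pull_tab (a point): point on top of the pull tab (red, with a steel eyelet), 84 mm out from the collar's axis, 52 mm above the bench
- plug_tab_top (a point): centre of the top of the first white plug, the one beside the pull tab, 46 mm from the collar's axis along its +x. All four plugs are alike: round head 20 mm across and 5 mm thick on a 10 mm shank. Fully out, the top is 67 mm above the bench; home, the head rests on the cover and its top is 57 mm above the bench
- plug_opposite_top (a point): centre of the top of the plug straight across from the pull tab, 46 mm from the axis along -x of the collar; as the first
- plug_left_top (a point): centre of the top of the plug 46 mm from the axis along +y of the collar; as the first
- plug_right_top (a point): centre of the top of the plug 46 mm from the axis along -y of the collar; as the first
- plug_tab (a joint): how far the plug beside the pull tab has been pressed, m: 0 fully out, 0.010 home against the cover; starts between 0 and 0.003. It slides straight down against about 4 N of friction, has no spring and stays where it is left; at 0.010 it stops firmly on the cover
- plug_opposite (a joint): how far the plug across from the tab has been pressed, m: 0 fully out, 0.010 home against the cover; starts between 0 and 0.003. It slides straight down against about 4 N of friction, has no spring and stays where it is left; at 0.010 it stops firmly on the cover
- plug_left (a joint): how far the plug on the collar's +y side has been pressed, m: 0 fully out, 0.010 home against the cover; starts between 0 and 0.003. It slides straight down against about 4 N of friction, has no spring and stays where it is left; at 0.010 it stops firmly on the cover
- plug_right (a joint): how far the plug on the collar's -y side has been pressed, m: 0 fully out, 0.010 home against the cover; starts between 0 and 0.003. It slides straight down against about 4 N of friction, has no spring and stays where it is left; at 0.010 it stops firmly on the cover
- rack: vertical steel bit rack, fixed: foot 80 x 160 mm, back panel 170 mm high with three ledges of bits, two black sockets on the foot. Origin: centre of the foot's underside; its front faces its -x. Not to be touched
- driver: hex driver lying loose, 210 mm long along its x: yellow handle 95 mm long and 30 mm thick at -x, thin steel shank to +x. Origin: under the middle of its length on the bench. Not to be touched
- cube: clear acrylic sample cube, 40 mm, with a bolt cast inside; loose. Origin: centre of the underside. Not to be touched
- socket: black oxide socket head standing loose, 29 mm across, 34 mm high. Origin: centre of the underside. Not to be touched
Things that resemble listed ones, but are neither listed nor needed, are in the scene too. There is more than one size of the collar; the one meant has the size given above.

How it is judged (in metres and radians):
On the way, in this order (a step that is already met when the one before it is completed fails the run):
1. the plug beside the pull tab is pressed home while the other three still stand proud (value of joint plug_tab above 0.0085 m and value of joint each of plug_opposite, plug_left, plug_right below 0.006 m), for 0.1 s.
2. the plug straight across is pressed home while the remaining two still stand proud (value of joint each of plug_tab, plug_opposite above 0.0085 m and value of joint each of plug_left, plug_right below 0.006 m), for 0.1 s.
At the end, for the whole second after the job is handed in: All four plugs are home (each within 1.5 mm of its stop), and the collar stands flat and still on the bench (tilt under 0.03 rad) within 20 mm of where it started (value of joint each of plug_tab, plug_opposite, plug_left, plug_right above 0.0085 m and height (world z) of collar below 0.003 m and angle between collar's own z axis and vertical below 0.03 rad and distance of collar from where it was at the start of the episode below 0.02 m and linear speed of collar below 0.01 m/s); the robot touches nothing.
It fails at once if a push on the collar, its cover or a plug of more than 30 N (not gentle) (contact force between any of the fingers, the arm and collar above 30 N).
It fails at once if the collar is lifted (over 6 mm) or tipped (over 0.12 rad) (height (world z) of collar above 0.006 m or angle between collar's own z axis and vertical above 0.12 rad).
It fails at once if the collar is shoved more than 20 mm across the bench (distance of collar from where it was at the start of the episode above 0.02 m).
It fails at once if the driver, cube or socket is moved more than 10 mm (distance of any of driver, cube, socket from where it was at the start of the episode above 0.01 m).
It fails at once if the bit rack is bumped (over 3 N) (contact force between any of the fingers, the arm and rack above 3 N).
It also fails if it takes over 48 s, if anything falls off the work surface, if the arm or the gripper's body presses on something with over 40 N, if the wrist force passes 120 N, or if a joint passes its speed limit or range.

## Working session

There is one attempt and no reset: what is moved stays moved. The work goes in short steps, each a Python script; the robot and the scene stay as the last script left them, time stands still between calls to the robot, and variables do not carry over. Pictures are saved under pics/ and viewed, at most 10 in all, crops included, and the job is handed in when it is done.

```bash
mkdir -p pics
python3 - <<'E'
from bench import bot, imaging
import cv2
for n in ("top","side"):
    cv2.imwrite(f"pics/{n}0.png",imaging.capture(n)); m=imaging.camera_model(n); print(n,m)
print(bot.get_state())
E
```

```text
top {'K': array([[420.31020721,   0.        , 284.44702882],
       [  0.        , 420.31020721, 207.9253608 ],
       [  0.        ,   0.        ,   1.        ]]), 'position': array([ 369.95897464,   41.67284677, 1260.71978126]), 'rotation': array([ 0.16860134,  0.00271795, -1.55831716])}
side {'K': array([[462.6736166 ,   0.        , 284.16452761],
       [  0.        , 462.6736166 , 206.03667164],
       [  0.        ,   0.        ,   1.        ]]), 'position': array([ 508.27822607, -730.54201811,  773.72312288]), 'rotation': array([ 0.8301085 ,  0.01798942, -0.09364961])}
{'t': 0.1, 'qpos': array([ 1.05880948e+00,  3.26885186e-01, -1.93495851e-01,  1.05201163e+00,
        8.27270310e-06,  1.43661584e+00]), 'joint_velocities': array([ 3.64348074e-04, -1.13450610e-03,  2.54679164e-03, -1.31046592e-03,
       -4.80115349e-05,  1.48496212e-03]), 'effort': array([ 1.34689012e-04, -4.44237971e+01,  2.63038230e+01,  7.90327467e-03,
       -1.64796224e-04,  4.82404900e-06]), 'tcp_pos': array([202.59881145, 510.75198892, 230.56720629]), 'orientation': array([-3.14001177e+00, -2.21753408e-04,  2.76378612e+00]), 'contact_force': array([ 0.18192415,  0.29603133, -0.02367424]), 'wrist_torque': array([ 0.05077544, -0.01148104, -0.07123499]), 'gripper_force': 0.0, 'opening': 0.9974418397407813}
```

View pics/top0.png

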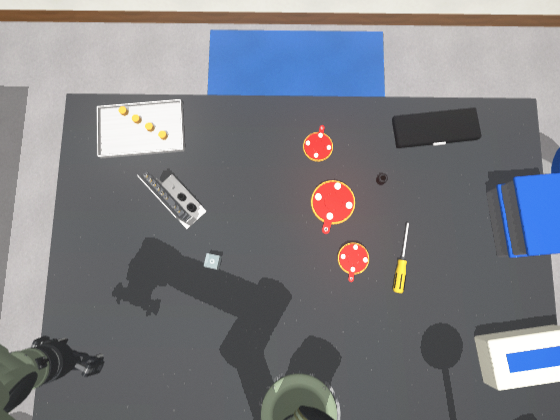

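View pics/side0.png

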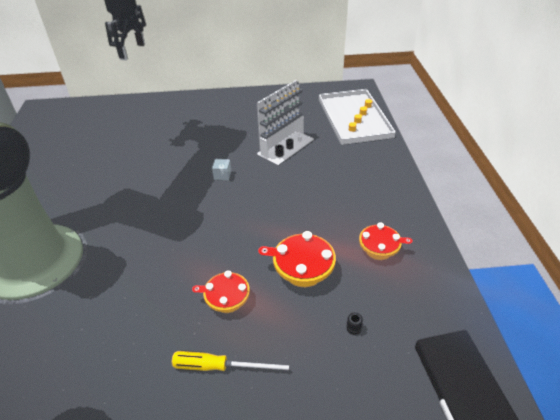

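Candidates: a small collar at top-view (318,146), a big one at (333,202) and a small one at (353,258). At 1.2 m a 130 mm flange spans about 45 px, which fits only (333,202). I'll check that numerically and with a crop.

```bash
cat > h.py <<'E'
import numpy as np, cv2
from scipy.spatial.transform import Rotation as R
from bench import imaging
def ray2z(m,uv,z):
    K=np.array(m["K"]); d=np.linalg.solve(K,[uv[0],uv[1],1.]); d=R.from_euler("xyz",m["rotation"]).apply(d*[1,-1,-1])
    p=np.array(m["position"]); return p+d*(z-p[2])/d[2]
def blobs(img,box):
    x0,y0,x1,y1=box; c=img[y0:y1,x0:x1].astype(int); w=c.min(2)
    m=((w>120)).astype(np.uint8); n,l,s,_=cv2.connectedComponentsWithStats(m)
    out=[]
    for i in range(1,n):
        yy,xx=np.where(l==i); a=w[yy,xx]-100; out.append(((xx*a).sum()/a.sum()+x0,(yy*a).sum()/a.sum()+y0,len(xx)))
    return out
E
python3 - <<'E'
from h import *
for n,box in (("top",(308,176,360,240)),("side",(255,225,345,295))):
    im=cv2.imread(f"pics/{n}0.png"); m=imaging.camera_model(n)
    for b in blobs(im,box): print(n,np.round(b,1),ray2z(m,b[:2],65.5).round(1))
    c=im[box[1]:box[3],box[0]:box[2]]; hsv=cv2.cvtColor(c,cv2.COLOR_BGR2HSV)
    red=((hsv[...,0]<6)|(hsv[...,0]>172))&(hsv[...,1]>150)&(hsv[...,2]>100)
    ys,xs=np.where(red)
    P=np.array([ray2z(m,(x+box[0],y+box[1]),52) for x,y in zip(xs,ys)]); print("red extents",P.min(0),P.max(0))
    cv2.imwrite(f"pics/{n}c.png",cv2.resize(c,None,fx=8 if n=="top" else 6,fy=8 if n=="top" else 6,interpolation=cv2.INTER_CUBIC))
E
```

```text
top [337.2 185.6  46. ] [ 641.1 -105.2   65.5]
top [317.9 196.3  46. ] [608.6 -49.   65.5]
top [348.6 204.8  46. ] [ 584.7 -137.7   65.5]
top [354. 200.   1.] [ 599.  -153.4   65.5]
top [354. 205.   1.] [ 584.3 -153.2   65.5]
top [313. 209.   1.] [571.2 -34.9  65.5]
top [314. 211.   1.] [565.4 -37.8  65.5]
top [329.3 215.7  48. ] [552.4 -81.8  65.5]
top [345. 219.   1.] [ 543.2 -126.8   65.5]
top [325.6 228.7  18. ] [514.5 -70.9  65.5]
red extents [ 503.59166034 -149.94953413   52.        ] [654.90118314 -35.71169307  52.        ]
side [306.7 234.6  85. ] [607.3 -52.8  65.5]
side [281.7 248.2  83. ] [551.  -85.8  65.5]
side [264.2 250.   23. ] [514.6 -86.9  65.5]
side [326.2 253.4  84. ] [ 639.6 -110.1   65.5]
side [300.8 268.1  88. ] [ 583.7 -142.9   65.5]
red extents [ 501.85634152 -156.14721862   52.        ] [653.42958568 -39.35657406  52.        ]
```

View pics/topc.png

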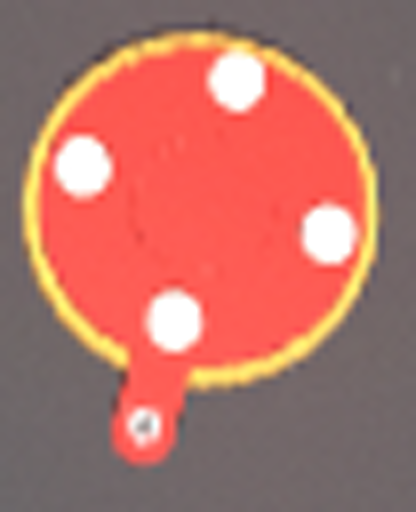

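The crop shows the 130 mm collar. The tab plug is at (329,216), the one across at (337,186), and the other two at (318,196) and (349,205). The tab-to-opposite spacing of 92 mm matches. Next I shut the gripper, hover, and check the position with the wrist camera.

Run:
```python
from h import *
from bench import bot
bot.grip(0.0,20)
bot.move_ptp([500,-90,250],[np.pi,0,1.57])
bot.dwell(0.3)
m=imaging.camera_model("wrist"); s=bot.get_state(); im=imaging.capture("wrist")
cv2.imwrite("pics/w0.png",im); print(s["t"],s["tcp_pos"],s["opening"],s["contact_force"]); print(m)
c=np.array([596,-95.7,65.5]);u=np.array([np.cos(2.877),np.sin(2.877),0]);v=np.array([-u[1],u[0],0])
K=m["K"]
for n,p in dict(tab=c+46*u,opp=c-46*u,left=c+46*v,right=c-46*v).items():
    d=R.from_euler("xyz",m["rotation"]).inv().apply(p-m["position"])*[1,-1,-1]
    uv,_=cv2.fisheye.projectPoints(d.reshape(1,1,3),np.zeros(3),np.zeros(3),np.array(K),np.zeros(4)); print(n,uv.ravel().round(1))
```

```text
3.55 [500.07644127 -89.60207953 249.99557096] -0.0012770449570094346 [ 0.13398281  0.09425988 -0.03037391]
{'K': array([[325.1922621 ,   0.        , 279.98563956],
       [  0.        , 325.1922621 , 207.17879823],
       [  0.        ,   0.        ,   1.        ]]), 'position': array([499.37786081, -14.96823794, 392.25683772]), 'rotation': array([-2.95216194e-01,  2.41229124e-04,  3.47182931e-04])}
tab [330.6 178.8]
opp [408.  201.5]
left [357.2 229.7]
right [384.4 149.3]
```

View pics/w0.png

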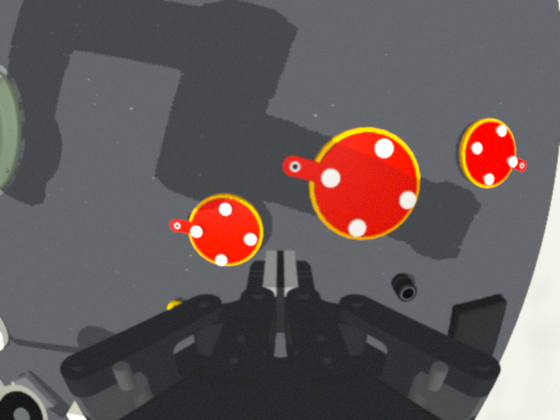

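The wrist picture agrees to about 1 px: tab plug (330,178), across (407,200), others (357,228) and (384,148). Now I press the tab plug.

```bash
cat >> h.py <<'E'
from bench import bot
c=np.array([596,-95.7]);u=np.array([np.cos(2.877),np.sin(2.877)]);v=np.array([-u[1],u[0]])
P=dict(tab=c+46*u,opp=c-46*u,left=c+46*v,right=c-46*v)
def press(n):
    p=P[n]; bot.movel([*p,90],max_speed=150); bot.movel([*p,70],max_speed=40); bot.dwell(0.2)
    f0=bot.get_state()["contact_force"]
    hit=bot.movel([*p,54],max_speed=8,threshold=12); s=bot.get_state(); bot.dwell(0.2); s2=bot.get_state()
    print(n,hit,s["tcp_pos"].round(2),(s["contact_force"]-f0).round(1),s2["tcp_pos"].round(2),(s2["contact_force"]-f0).round(1),s2["t"])
    bot.movel([*p,90],max_speed=60)
E
python3 - <<'E'
from h import *
bot.move_ptp([*P["tab"],120],[np.pi,0,1.57]); press("tab")
im=imaging.capture("top"); 
for b in blobs(im,(308,176,360,240)):
    if b[2]>5: print(np.round(b,1))
E
```

```text
tab True [551.63 -83.69  56.33] [-2.8  0.4  8. ] [551.65 -83.69  56.38] [-1.7 -1.   6.5] 7.2333
[ 343.5  207.  1944. ]
[317.6 196.2  43. ]
```

```bash
sed -i 's/threshold=12/threshold=14/' h.py
python3 - <<'E'
from h import *
press("tab"); press("opp")
E
```

```text
tab True [551.62 -83.65  56.28] [-1.9  1.8  8.6] [551.61 -83.67  56.32] [-2.2  0.8  8.4] 11.0583
opp True [ 640.58 -107.79   56.23] [-2.2 -0.6  8.5] [ 640.54 -107.74   56.26] [-1.7 -0.5  7.3] 15.4833
```

Re-pressing the tab plug stops at the same height, so it is home. The plug across matches it. Now the other two.

Run:
```python
from h import *
press("left"); press("right")
bot.movel([500,-90,250],max_speed=200); bot.dwell(0.2)
cv2.imwrite("pics/w1.png",imaging.capture("wrist")[100:260,270:450].repeat(3,0).repeat(3,1))
s=imaging.capture("side"); cv2.imwrite("pics/s1.png",cv2.resize(s[215:305,245:355],None,fx=6,fy=6,interpolation=cv2.INTER_CUBIC)); print(bot.get_state()["t"])
```

```text
left True [ 584.03 -140.13   56.3 ] [-2.  -0.6  9. ] [ 584.02 -140.12   56.32] [-2.1  0.9  7.2] 19.55
right True [608.12 -51.29  56.33] [-2.4  0.8  7.6] [608.15 -51.32  56.37] [-2.   0.6  8.4] 23.8
25.9583
```

View pics/s1.png

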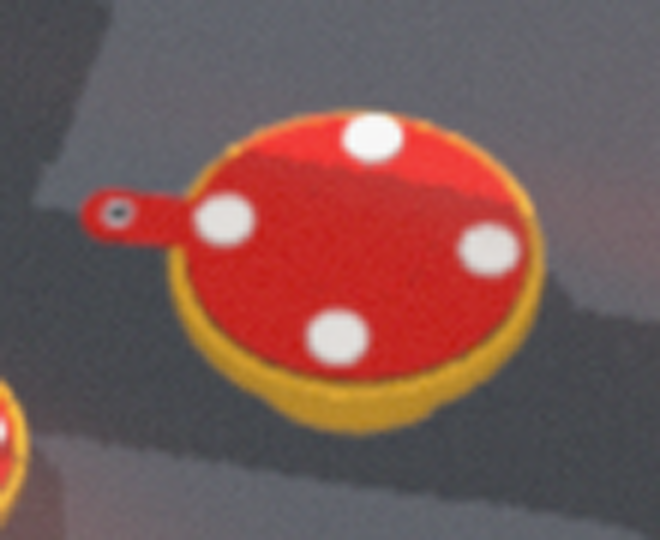

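All four heads, at crop (225,220), (488,250), (338,338) and (372,137), sit flush on the cover, and the collar is level and in place.

```bash
python3 -c "
from bench import bot
print(bot.sign_off())"
```

```text
the job is handed in; nothing more can be done
None
```

I pressed all four plugs home in the required order (tab, across, then left and right), and the job is handed in at about 26 s; the last picture shows the heads flush and the collar level and in place.

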